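Shut and bolt the specimen transport case

TASK

The specimen transport case is packed for the courier: lower its lid onto the seal without letting it slam, push the bolt on its front across, drawing the lid down, until it stops fully home in the keeper, then turn the bolt's handle down into its notch so that it cannot slide back. The latch is light: feel your way and do not force the bolt or its handle, and leave the things around the case where they are.

Things in the scene. Friction and masses are not known exactly. Their poses are not given: they have to be found in the camera images.
- case: Grey plastic case with steel fittings, fixed: 140 mm deep, 200 wide, shell 72 high, top of the shut lid 90 mm up. Origin under its centre; x from its front (latch side, facing the robot) to its hinge side, y to the left seen from the front, z up. The bolt's axis runs along y, 16 mm in front of the front face (x = -86 mm), 56 mm up. Side grips stick out 7 mm.
- lid (a joint): Lid angle, rad: 0 = fully down, seal squeezed; starts at 0.75 to 1.15. Hinge along case y at x = +73.5, z = 73 mm. Stiff (0.5 N m): it stays where it is left. Lowered, it meets a springy seal near 0.03 and rests there, front edge 4 to 5 mm high; 10 N on lid_press squeezes the seal about half way; let go, it springs back. That rest is right for the bolt, which draws it down to about 0.009.
- lid_press (a point): Point on the lid's outer (top) face, 20 mm from the front edge and 65 mm to the right of the middle seen from the front, clear of the latch: a place to push the lid shut. Its z axis is the lid's outward normal. With the lid shut it is at case (-50, -65, 90) mm.
- bolt (a joint): Bolt's travel to the left (case +y), m; starts at 0 to 0.006. 12 mm bar, 18 mm tapered tip. Drag 3 N; from 0.017 to 0.031 it draws the lid down, up to about 8 N; then about 5 N until the handle's stem meets the end of its slot: home. The guide sits on long slotted screw holes, so home is anywhere from 0.033 to 0.049, different each time: feel it. The stop bears 20 N, not more.
- handle_turn (a joint): Turn of the bolt's handle about the bolt's axis, rad: 0 = upright, 1.6 = down, pointing level from the case's front (to case -x). Needs 1 to 2 N at the knob and stays where left. The guide's front cheek holds it upright (0.15 rad of play) until the bolt is home; there a notch, with 1.5 mm to spare behind the stem and 0.7 mm ahead, lets it down. It bears 20 N on the guide.
- handle: The bolt's handle: steel stem, 8 mm thick, with a ball knob, upright at the start. Origin on the bolt's axis at the stem; z along the stem to the knob, y along the bolt. The guide's front cheek rises to 70 mm above the worktop, the lid's eye to 80 mm, both lower than the shut lid's top.
- knob (a point): Centre of the 18 mm ball knob, 46 mm from the bolt's axis. Upright it is at z = 102 mm, 16 mm in front of the lid's front edge; turned down at z = 56 mm. Push it with a fingertip or pinch it. To turn it, draw it forward from behind; a push straight down on top binds by friction until it is turned about 1 rad.
- bolt_tip (a point): End of the bolt's tapered tip, on its axis, 59 mm to the left of the handle's stem.
- keeper (a point): Mouth of the keeper on the case (the steel bracket to the left of the lid's eye, 24 mm deep, opening 18 mm high), on the bolt's axis at case y = +52 mm; axes as the case. The tip is 9 to 25 mm past it when the bolt is home.
- timer: White countdown timer, 64 x 62 x 18 mm, lying to the right of the case; leave it. Origin under its centre.
- marker: Slim marker pen, 12 x 135 x 14 mm, lying along the left side of the case; leave it. Origin under its centre.
- slide_box: Clear flat box of slides, 31 x 83 x 21 mm, lying to the left of the case; leave it. Origin under its centre.
- sample_cup: Sample cup with screw lid, 58 mm across and 61 mm high, standing in front on the right; leave it. Origin under its centre.
- staple (a point): Centre of the steel eye that hangs from the lid's front edge (round bar 7 mm thick, opening 14 mm square) at case y = +40 mm; on the bolt's axis when the lid is fully down. The bolt passes through it and its tapered tip pulls it down. With the lid above about 0.035 rad the tip runs against the eye instead of into it.

How it is judged:
By the outcome, as a careful person would: the job done as asked, in the order asked, and still so for the second after the job is handed in, with the robot touching nothing.
It also fails if it takes over 61 s, if anything falls off the work surface, if the arm or the gripper's body presses on something with over 40 N, if the wrist force passes 120 N, or if a joint passes its speed limit or range.

ROBOT

A 6-joint arm with a two-finger parallel gripper is mounted at the origin on a cart in front of the work surface, level with it; the furniture and walls round the work are solid. World frame = base frame: x ahead of the robot, y to its left, z up, the work surface at z = 0. Lengths are in mm, angles in rad, forces in N, time in s.
With the tool pointing down it reaches from about 300 to 850 mm from the base axis. Payload 5.4 kg.
Tool frame: the origin (TCP) lies between the finger pads; the fingertips stand robot.nose_length ahead of it and the grasp point (between the pads) lies 2 mm behind it (robot.nose_length is the distance from the TCP to the fingertips, in mm); z points along the fingers, y is the line along which they close (so a half turn about z gives the same grasp; the last joint's range is limited). The gripper opens to 85 mm and grips with 20 to 120 N. Pads are 22 mm wide; open, the fingers measure 114 mm over their backs; the gripper's body (76 mm by 85 mm) begins 54 mm behind the grasp point. The pads swing forward as they close: fully open they stand 13 mm farther back than shut.
Start: joints at [0.901, 0.158, 1.597, -0, 1.386, -0.21], TCP at [255.174, 515.26, 248.299] pointing down, gripper open.
Joint ranges: [-2.91, 2.91], [-0.94, 2.29], [0.18, 2.7], [-1.29, 4.43], [0.17, 2.64], [-3, 3]. Speed limits (rad/s): [2.57, 2.57, 3.14, 3.14, 3.14, 3.14].

INTERFACE

Orientations are given as a unit quaternion [x, y, z, w].
In Python, from rig import robot, cams gives the robot as it stands.
- The arm moves only by the tool carry_out, never from a script. Its arguments are lists of equal length, an entry for each row: "grip": the finger opening in m, from 0 to 0.0854; "xyz": the shift along the tool's x, y, z in m, a list of three; "spin": the turn about the tool's z in rad. In form: {"grip": [grip, ...], "xyz": [[tx, ty, tz], ...], "spin": [spin, ...]}. A call has 1 to 12 rows; each row is the pose to reach, as a shift and turn from the pose commanded when the call began, along the tool's axes at that moment; what a row does not reach only later rows make up. A row lasts 1/10 s, in which the tool goes at most 50 mm and 8.59 degrees, less where a joint would pass 70% of its speed; a pose out of reach is approached as far as the arm can. A call with a gripper value outside its range is refused whole. The fingers move at their own pace and stop on an object; "force" is the grip in N (left out, the last holds). Time passes only in rows, so rows that repeat a pose let the fingers close. It gives the time, the measured TCP pose, the force, the opening and the grip force at its end, in the units of the state.
- robot.get_obs(): the state, without advancing time (a new reading comes with each control period).
- cams.read_camera(name): name is "scene" or "top" or "wrist"; returns a dict with "pixels" (384x512x3 uint8, red, green, blue), "camera_matrix" (3x3 intrinsics, pixels), "R" (3x3) and "t" (3): a world point X has camera coordinates R X + t. Camera axes: x right, y down, z forward; pixel columns grow to the right and rows downward; lengths in mm; the calibration is good to about 2 mm. A picture is of the moment at which its call begins. There is no depth.
- robot.finish_job(): hands the job in; it is judged then, once.
The state is a dict: "time": time; "joint_pos": joint angles; "joint_vel": joint speeds; "effort": joint torques, N m; "ee_pos": TCP position; "tcp_rot": TCP orientation; "contact_force": force on the tool from outside, world axes, zero at the start; "torque": the same for the moment, N m; "width": finger opening in mm; "finger_force": force on a finger pad.
Only numpy, scipy, OpenCV 4.12 (cv2) and the standard library are available. Lean on these libraries where they do the work, as an engineer would, in place of code of your own. Each camera call takes 0.05 s, during which the arm holds its last target. There are 200 camera calls.

## Working session

There is one attempt and no reset: what is moved stays moved. The work goes in short steps, Python scripts to look and compute and a tool call to move; the robot and the scene stay as the last step left them, time stands still between calls to the robot, and variables do not carry over. Pictures are saved under pics/ and viewed, at most 10 in all, crops included, and the job is handed in when it is done.

Besides the shell and the picture viewer there is one more tool, called after "Call:" in YAML: its name, and indented under it one key for each argument. carry_out: Moves the arm, as the interface text tells. Its arguments: {"type":"object","properties":{"grip":{"type":"array","items":{"type":"number"}},"xyz":{"type":"array","items":{"type":"array","items":{"type":"number"}}},"spin":{"type":"array","items":{"type":"number"}},"force":{"type":"number"}},"required":["grip","xyz","spin"]}

```bash
ls; mkdir -p pics
python3 - <<'E'
from rig import robot,cams
import cv2,numpy as np
print(robot.get_obs(), robot.nose_length)
for n in ["scene","top"]:
    c=cams.read_camera(n); cv2.imwrite(f"pics/{n}0.png",cv2.resize(c["pixels"][:,:,::-1],(800,600),interpolation=cv2.INTER_CUBIC))
    print(n,c["camera_matrix"].tolist(),c["R"].tolist(),c["t"].tolist())
E
```

```text
pics
{'time': 0.0, 'joint_pos': array([ 9.00894922e-01,  1.59052000e-01,  1.59824258e+00, -1.38183970e-06,
        1.38619654e+00, -2.10088141e-01]), 'joint_vel': array([ 1.93496525e-03,  8.39725522e-04, -1.48022332e-03, -6.17582575e-05,
       -9.40000901e-04, -3.74451234e-04]), 'effort': array([ 3.30883704e-04, -3.96025479e+01, -3.31421220e+01, -3.64631615e-04,
        8.84603447e-03,  7.09672662e-06]), 'ee_pos': array([254.82439298, 514.81335029, 247.31003057]), 'tcp_rot': array([ 2.27886386e-01,  9.73687267e-01, -8.59108544e-04, -4.03695540e-04]), 'contact_force': array([-0.69274796, -0.40110899,  0.85538546]), 'torque': array([ 0.02985251,  0.01507926, -0.00559854]), 'finger_force': 0.0, 'width': 85.38277942671569} 17.0
scene [[366.10550725804984, 0.0, 251.22342074161168], [0.0, 366.10550725804984, 189.32987877853176], [0.0, 0.0, 1.0]] [[0.5690873075489816, -0.8222763445757788, -0.0011178272433480258], [-0.5311836787780808, -0.3665872743580681, -0.7638440087337907], [0.6276810780853884, 0.43528770190509386, -0.6453999386301078]] [-366.8141339431217, 315.0249430462701, 672.1174032901322]
top [[468.0493328464616, 0.0, 254.17884205637327], [0.0, 468.0493328464616, 190.8786069623228], [0.0, 0.0, 1.0]] [[-0.02948775802410649, -0.9993074908107537, -0.022693852388419377], [-0.9816183605374551, 0.03323378976210272, -0.18793857899273114], [0.18856263251893365, 0.016734814835067113, -0.981918570753179]] [-52.852047441655564, 547.7754335795895, 1023.5267583689998]
```

View pics/scene0.png

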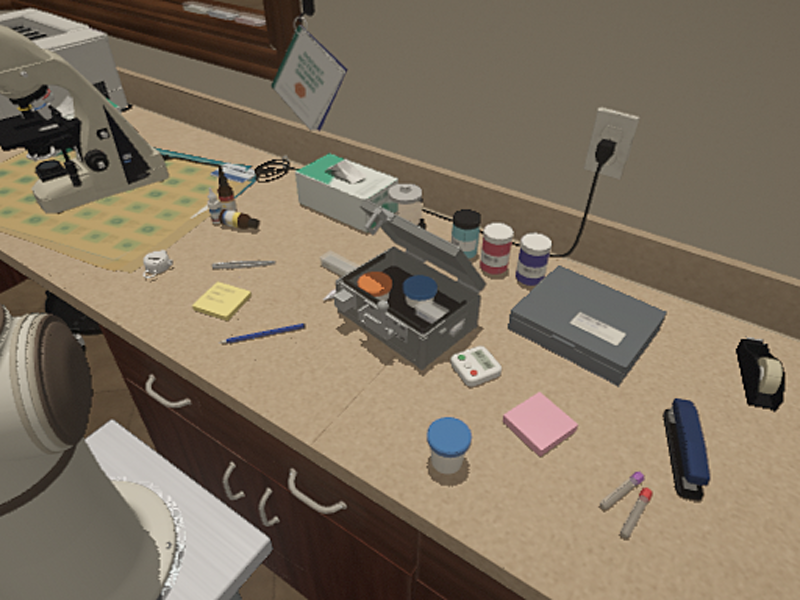

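View pics/top0.png

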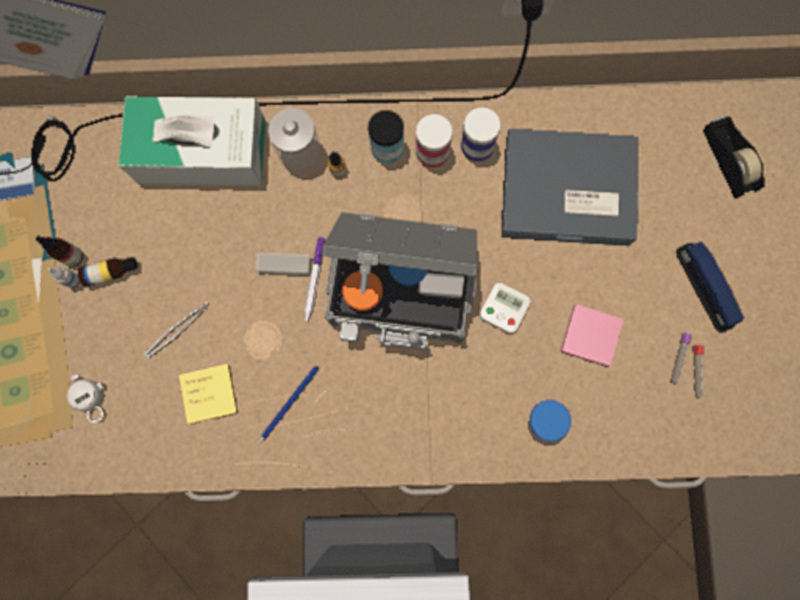

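The top view shows the case with its lid open at about (325-478, 215-350) and the latch at about (340-425, 325-345). The pen and slide box are to its left, the timer is to its right, and the cup is at (550, 420). Next I'll view an enlarged crop.

Run:
```python
from rig import robot,cams
import cv2,numpy as np
a=cams.read_camera("top")["pixels"][130:228,196:312,::-1]
cv2.imwrite("pics/topc.png",cv2.resize(a,None,fx=6,fy=6,interpolation=cv2.INTER_CUBIC))
a=cams.read_camera("scene")["pixels"][125:240,200:315,::-1]
cv2.imwrite("pics/scc.png",cv2.resize(a,None,fx=5,fy=5,interpolation=cv2.INTER_CUBIC))
```

```text
(no output)
```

View pics/topc.png

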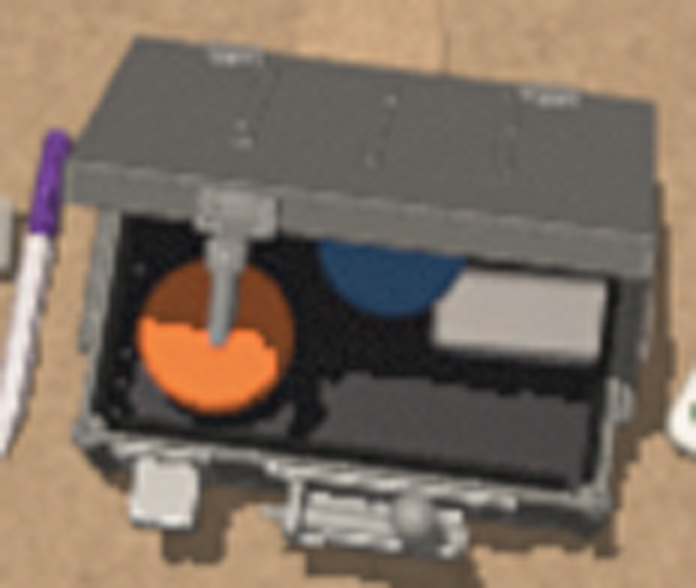

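View pics/scc.png

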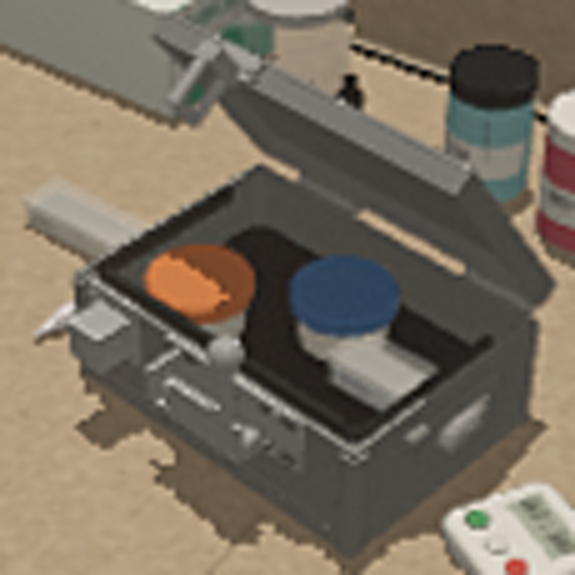

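The crops show these points (crop pixels):
- **Top crop:** shell front corners (80,440) and (605,510), knob (415,515), keeper (165,490), lid outer corners (70,165), (655,240), (138,38), (655,103).
- **Scene crop:** shell front-right corner top (350,460) and bottom (352,555), rear-right top (535,310), knob (225,350).

I'll fit the pose to these.

```bash
cat > h.py <<'E'
import numpy as np
from scipy.optimize import least_squares
from scipy.spatial.transform import Rotation as Ro
def proj(c,P):
    q=np.asarray(P)@c["R"].T+c["t"]; q=q@c["camera_matrix"].T
    return q[:,:2]/q[:,2:]
def lidpt(p,th):
    dx,dz=p[0]-73.5,p[2]-73
    return [73.5+dx*np.cos(th)+dz*np.sin(th),p[1],73+dz*np.cos(th)-dx*np.sin(th)]
def W(p,v):
    c,s=np.cos(v[2]),np.sin(v[2]); p=np.asarray(p,float)
    return np.stack([v[0]+c*p[:,0]-s*p[:,1],v[1]+s*p[:,0]+c*p[:,1],p[:,2]],1)
E
python3 - <<'E'
from rig import robot,cams
from h import *
T=cams.read_camera("top");S=cams.read_camera("scene")
ut=np.array([(80,440),(605,510),(415,515),(165,470),(70,165),(655,240),(138,38),(655,103)])/6+[196,130]
us=np.array([(350,460),(352,555),(535,310),(225,350)])/5+[200,125]
def r(v):
    th,b=v[3],v[4]*10
    k=(-86,-31+b,102)
    pt=[(-70,100,72),(-70,-100,72),k,(-83,64,68)]+[lidpt(p,th) for p in [(-70,100,90),(-70,-100,90),(73,100,90),(73,-100,90)]]
    ps=[(-70,-100,72),(-70,-100,0),(70,-100,72),k]
    w=np.ones(12)
    w[3]=.3
    return ((np.r_[proj(T,W(pt,v)),proj(S,W(ps,v))]-np.r_[ut,us])*w[:,None]).ravel()
f=least_squares(r,[550,0,0,.9,.3],loss='soft_l1')
print(f.x); print(r(f.x).reshape(-1,2).round(1).tolist())
v=f.x
for n,p in dict(knob=(-86,-31+10*v[4],102),press=lidpt((-50,-65,90),v[3]),edge=lidpt((-70,-65,90),v[3]),keeper=(-86,52,56)).items(): print(n,W([p],v).round(1))
u=us=np.array([550,420])/800*512
# cup top z=61
for n,uv,z in [("cup",(550,420),61),("timer",(504,308),18)]:
    d=T["R"].T@np.linalg.inv(T["camera_matrix"])@np.array([uv[0]*.64,uv[1]*.64,1]);o=-T["R"].T@T["t"]
    print(n,o+d*(z-o[2])/d[2])
E
```

```text
[ 5.69965189e+02 -7.77894802e+01 -1.62005509e-01  9.39574259e-01
  1.13965146e-01]
[[-0.5, -0.1], [0.6, -0.3], [0.1, 0.0], [0.1, 0.9], [-0.9, 0.2], [0.8, -0.1], [-0.5, -1.2], [0.6, -1.4], [0.3, -0.7], [-1.0, 1.1], [-0.2, 1.5], [-0.9, 1.2]]
knob [[480.3 -93.4 102. ]]
press [[ 573.6 -144.3  182.7]]
edge [[ 562.  -142.3  198.9]]
keeper [[493.5 -12.6  56. ]]
cup [ 362.64650048 -279.83288737   61.        ]
timer [ 531.82090645 -230.14357211   18.        ]
```

The fit residuals are about 1 px and the lid angle is about 0.94. I'll move high to a point behind and above the press point, aligning the tool with the case and closing the fingers on the way.

Call:
carry_out:
  grip: [0,0,0,0,0,0,0,0,0,0,0,0]
  xyz:
    - [-0.592,-0.445,0]
    - [-0.592,-0.445,0]
    - [-0.592,-0.445,0]
    - [-0.592,-0.445,0]
    - [-0.592,-0.445,0]
    - [-0.592,-0.445,0]
    - [-0.592,-0.445,0]
    - [-0.592,-0.445,0]
    - [-0.592,-0.445,0]
    - [-0.592,-0.445,0]
    - [-0.592,-0.445,0]
    - [-0.592,-0.445,0]
  spin: [-0.2985,-0.2985,-0.2985,-0.2985,-0.2985,-0.2985,-0.2985,-0.2985,-0.2985,-0.2985,-0.2985,-0.2985]
  force: 30

```text
time: 1.5
ee_pos: [522.3, -16.1, 248.4]
tcp_rot: [0.081, 0.997, 0.0, 0.0]
contact_force: [1.6, 0.6, 0.7]
width: 0.0
finger_force: 0.0
```

Call:
carry_out:
  grip: [0,0,0,0,0,0]
  xyz:
    - [-0.04,-0.06,0]
    - [-0.085,-0.118,0]
    - [-0.085,-0.118,0]
    - [-0.085,-0.118,0]
    - [-0.085,-0.118,0.0]
    - [-0.085,-0.118,0]
  spin: [0,0,0,0,0,0]

```text
time: 2.1
ee_pos: [586.4, -143.2, 248.3]
tcp_rot: [0.08, 0.997, 0.0, -0.0]
contact_force: [-1.2, 0.3, -0.6]
width: 0.3
finger_force: 0.0
```

```bash
cat >> h.py <<'E'
V=[570,-77.8,-.162]
def case(o):
    c,s=np.cos(V[2]),np.sin(V[2]); d=np.array(o["ee_pos"])-[V[0],V[1],0]
    f=o["contact_force"]
    return "case tcp",np.round([c*d[0]+s*d[1],-s*d[0]+c*d[1],d[2]],1),"F",np.round([c*f[0]+s*f[1],-s*f[0]+c*f[1],f[2]],1),"yaw/w",np.round(Ro.from_quat(o["tcp_rot"]).as_matrix()[:,0],3),o["time"],o["width"]
E
python3 - <<'E'
from rig import robot,cams
from h import *
import cv2
print(case(robot.get_obs()))
cv2.imwrite("pics/s1.png",cv2.resize(cams.read_camera("scene")["pixels"][70:245,170:370,::-1],None,fx=3,fy=3,interpolation=cv2.INTER_CUBIC))
E
```

```text
('case tcp', array([ 26.7, -61.9, 248.3]), 'F', array([-1.2,  0.1, -0.6]), 'yaw/w', array([-0.987,  0.16 ,  0.   ]), 2.1, 0.32485902527514865)
```

View pics/s1.png

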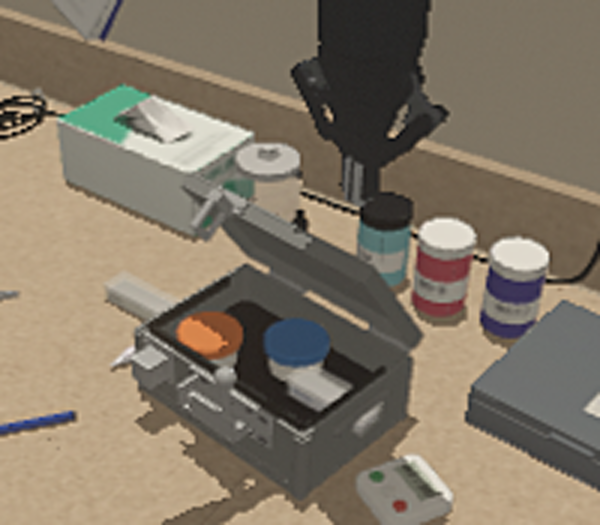

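The gripper hangs behind and above the lid's right half, with the tips near (360,195) in this crop. Next I'll work out the arc rows for the front-bottom corner of the fingertips.

Run:
```python
from h import *
for th in [1.0,.94,.88,.82,.76,.7,.64,.58,.52,.46,.4,.34,.28,.22,.16,.12,.09,.07,.05,.04,.03,.02]:
    p=lidpt((-50,0,90),th); x,z=p[0]+11,p[2]+17
    print(th,"tx %.1f tz %.1f"%(26.7-x,248.3-z))
```

```text
1.0 tx -5.4 tz 45.2
0.94 tx 1.3 tz 48.5
0.88 tx 7.8 tz 52.3
0.82 tx 14.0 tz 56.4
0.76 tx 20.0 tz 60.9
0.7 tx 25.7 tz 65.7
0.64 tx 31.1 tz 70.9
0.58 tx 36.2 tz 76.4
0.52 tx 40.9 tz 82.2
0.46 tx 45.3 tz 88.2
0.4 tx 49.3 tz 94.5
0.34 tx 53.0 tz 101.1
0.28 tx 56.2 tz 107.8
0.22 tx 59.0 tz 114.8
0.16 tx 61.4 tz 121.8
0.12 tx 62.8 tz 126.6
0.09 tx 63.7 tz 130.3
0.07 tx 64.2 tz 132.7
0.05 tx 64.7 tz 135.1
0.04 tx 64.9 tz 136.4
0.03 tx 65.1 tz 137.6
0.02 tx 65.3 tz 138.8
```

Call:
carry_out:
  grip: [0,0,0,0,0,0,0,0,0,0,0,0]
  xyz:
    - [-0.006,-0.003,0.022]
    - [-0.006,-0.003,0.04]
    - [-0.005,-0.003,0.045]
    - [-0.002,-0.003,0.047]
    - [0.001,-0.003,0.0485]
    - [0.0045,-0.003,0.0505]
    - [0.008,-0.003,0.0525]
    - [0.011,-0.003,0.0545]
    - [0.014,-0.003,0.0565]
    - [0.017,-0.003,0.0585]
    - [0.02,-0.003,0.061]
    - [0.023,-0.003,0.0635]
  spin: [0,0,0,0,0,0,0,0,0,0,0,0]

```text
time: 3.35
ee_pos: [563.1, -143.6, 184.6]
tcp_rot: [0.081, 0.997, -0.0, -0.0]
contact_force: [0.3, -0.0, 3.7]
width: 0.3
finger_force: 1.4
```

Run:
```python
from rig import robot
from h import *
print(case(robot.get_obs()))
```

```text
('case tcp', array([  3.8, -66. , 184.6]), 'F', array([0.3, 0. , 3.7]), 'yaw/w', array([-0.987,  0.161,  0.   ]), 3.35, 0.3249717073832364)
```

Call:
carry_out:
  grip: [0,0,0,0,0,0,0,0,0,0,0,0]
  xyz:
    - [0.003,0,0.0025]
    - [0.0055,0,0.005]
    - [0.008,0,0.0075]
    - [0.0105,0,0.01]
    - [0.013,0,0.013]
    - [0.0155,0,0.016]
    - [0.018,0,0.019]
    - [0.02,0,0.022]
    - [0.022,0,0.025]
    - [0.0245,0,0.028]
    - [0.0265,0,0.031]
    - [0.028,0,0.0345]
  spin: [0,0,0,0,0,0,0,0,0,0,0,0]

```text
time: 4.55
ee_pos: [535.7, -138.9, 150.1]
tcp_rot: [0.081, 0.997, 0.0, -0.0]
contact_force: [0.6, -0.6, 1.4]
width: 0.1
finger_force: 1.0
```

Call:
carry_out:
  grip: [0,0,0,0,0,0,0,0]
  xyz:
    - [0.002,0,0.0035]
    - [0.0035,0,0.007]
    - [0.005,0,0.01]
    - [0.0065,0,0.0135]
    - [0.008,0,0.017]
    - [0.009,0,0.0205]
    - [0.01,0,0.024]
    - [0.011,0,0.0275]
  spin: [0,0,0,0,0,0,0,0]

```text
time: 5.35
ee_pos: [524.7, -137.0, 122.4]
tcp_rot: [0.081, 0.997, 0.0, -0.0]
contact_force: [-0.8, 0.1, 2.0]
width: 0.3
finger_force: 0.9
```

Run:
```python
from rig import robot
from h import *
print(case(robot.get_obs()))
```

```text
('case tcp', array([-35.2, -65.8, 122.4]), 'F', array([-0.8, -0. ,  2. ]), 'yaw/w', array([-0.987,  0.161,  0.001]), 5.35, 0.3119500283093507)
```

Call:
carry_out:
  grip: [0,0,0,0,0,0,0,0]
  xyz:
    - [0,0,0.0015]
    - [0,0,0.003]
    - [0.001,0,0.0045]
    - [0.001,0,0.006]
    - [0.001,0,0.007]
    - [0.001,0,0.008]
    - [0.001,0,0.009]
    - [0.001,0,0.01]
  spin: [0,0,0,0,0,0,0,0]

```text
time: 6.15
ee_pos: [523.9, -137.0, 112.7]
tcp_rot: [0.081, 0.997, 0.0, -0.0]
contact_force: [-1.2, -0.3, 3.1]
width: -0.1
finger_force: 0.8
```

Call:
carry_out:
  grip: [0,0,0]
  xyz:
    - [0,0,0.001]
    - [0,0,0.002]
    - [0,0,0.002]
  spin: [0,0,0]

```text
time: 6.45
ee_pos: [524.1, -137.0, 110.7]
tcp_rot: [0.081, 0.997, -0.0, 0.0]
contact_force: [-0.0, -0.4, 0.7]
width: 0.2
finger_force: 0.0
```

Call:
carry_out:
  grip: [0,0,0]
  xyz:
    - [0,0,0.0005]
    - [0,0,0.001]
    - [0,0,0.001]
  spin: [0,0,0]

```text
time: 6.75
ee_pos: [524.1, -137.0, 110.1]
tcp_rot: [0.081, 0.997, -0.0, 0.0]
contact_force: [-1.9, 0.8, 4.2]
width: 0.4
finger_force: 2.2
```

Call:
carry_out:
  grip: [0,0,0]
  xyz:
    - [0,0,0.0005]
    - [0,0,0.001]
    - [0,0,0.001]
  spin: [0,0,0]

```text
time: 7.05
ee_pos: [524.1, -137.1, 109.5]
tcp_rot: [0.081, 0.997, -0.0, -0.0]
contact_force: [-4.0, 0.9, 7.3]
width: -0.0
finger_force: 3.9
```

The seal is meeting the tool at 7 N. I'll lift off, open the fingers and go above the knob.

Call:
carry_out:
  grip: [0,0,0.045,0.045,0.045,0.045,0.045]
  xyz:
    - [0,0,-0.02]
    - [0,0,-0.045]
    - [0.025,0.018,-0.045]
    - [0.05,0.036,-0.045]
    - [0.05,0.036,-0.045]
    - [0.05,0.036,-0.045]
    - [0.05,0.036,-0.045]
  spin: [0,0,0,0,0,0,0]

```text
time: 7.75
ee_pos: [481.2, -94.0, 154.0]
tcp_rot: [0.081, 0.997, -0.0, 0.001]
contact_force: [0.7, -0.1, 0.6]
width: 44.8
finger_force: 0.0
```

Run:
```python
from rig import robot,cams
from h import *
import cv2
o=robot.get_obs();print(case(o))
c=cams.read_camera("wrist");R=Ro.from_quat(o["tcp_rot"]).as_matrix()
print(c["camera_matrix"].tolist(),"cam in tool",R.T@(-c["R"].T@c["t"]-o["ee_pos"]))
a=cv2.resize(c["pixels"][:,:,::-1],(800,600)).copy()
b=cv2.resize(cams.read_camera("scene")["pixels"][120:240,190:350,::-1],(400,300),interpolation=cv2.INTER_CUBIC)
a=np.vstack([cv2.resize(a,(400,300)),b])
cv2.imwrite("pics/w1.png",a)
k=W([(-86,-30,102)],V);print("pred knob",proj(c,k)*400/512)
```

```text
('case tcp', array([-85. , -30.3, 154. ]), 'F', array([0.7, 0. , 0.6]), 'yaw/w', array([-0.987,  0.161, -0.001]), 7.75, 44.786002701953585)
[[308.5388121054381, 0.0, 253.085625402226], [0.0, 308.5388121054381, 186.74117389550204], [0.0, 0.0, 1.0]] cam in tool [ 8.14056449e+01  9.36308300e-02 -1.25602793e+02]
pred knob [[197.96489863 171.40773206]]
```

View pics/w1.png

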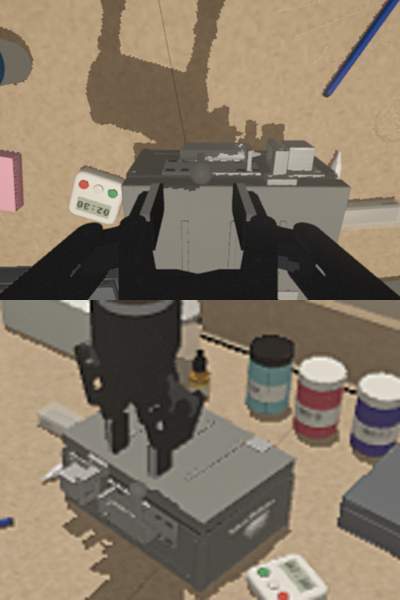

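Wrist view (top half): the knob is at (201,173), against a prediction of (198,171), so it sits about 2 mm further along +y. The lid rests shut and the keeper is at right (290,157). I'll descend with the fingers either side of the knob.

Call:
carry_out:
  grip: [0.045,0.045,0.045,0.045,0.045,0.045]
  xyz:
    - [0.003,0.002,0.015]
    - [0.003,0.002,0.025]
    - [0.003,0.002,0.033]
    - [0.003,0.002,0.04]
    - [0.003,0.002,0.047]
    - [0.003,0.002,0.047]
  spin: [0,0,0,0,0,0]

```text
time: 8.45
ee_pos: [477.2, -90.8, 105.8]
tcp_rot: [0.081, 0.997, 0.0, -0.001]
contact_force: [1.0, -0.5, -0.5]
width: 45.0
finger_force: 0.0
```

Call:
carry_out:
  grip: [0.03,0.025,0.02,0.015,0.015,0.015,0.015,0.015]
  xyz:
    - [0,0,0]
    - [0,0,0]
    - [0,0,0]
    - [0,0,0]
    - [0,0,0]
    - [0,0,0]
    - [0,0,0]
    - [0,0,0]
  spin: [0,0,0,0,0,0,0,0]
  force: 20

```text
time: 9.25
ee_pos: [478.2, -91.0, 107.3]
tcp_rot: [0.081, 0.997, -0.0, 0.0]
contact_force: [0.1, 1.8, 6.2]
width: 15.9
finger_force: 19.7
```

Run:
```python
from rig import robot
from h import *
print(case(robot.get_obs()))
```

```text
('case tcp', array([-88.5, -27.8, 107.3]), 'F', array([-0.2,  1.8,  6.2]), 'yaw/w', array([-0.987,  0.161, -0.001]), 9.25, 15.875861679401675)
```

The width reads 15.9 mm with a 6 N upward force, so the pads hold the ball above its equator. I'll open, lower 5 mm and regrip.

Call:
carry_out:
  grip: [0.03,0.03,0.03,0.03,0.025,0.02,0.015,0.015,0.015]
  xyz:
    - [0,0,0]
    - [0,0,0]
    - [-0.001,0.001,0.003]
    - [-0.001,0.001,0.005]
    - [-0.001,0.001,0.005]
    - [-0.001,0.001,0.005]
    - [-0.001,0.001,0.005]
    - [-0.001,0.001,0.005]
    - [-0.001,0.001,0.005]
  spin: [0,0,0,0,0,0,0,0,0]

```text
time: 10.15
ee_pos: [478.9, -90.3, 101.8]
tcp_rot: [0.081, 0.997, -0.0, -0.0]
contact_force: [-0.2, -0.3, -0.4]
width: 16.5
finger_force: 19.5
```

Run:
```python
from rig import robot
from h import *
print(case(robot.get_obs()))
```

```text
('case tcp', array([-87.9, -27. , 101.8]), 'F', array([-0.1, -0.4, -0.4]), 'yaw/w', array([-0.987,  0.161,  0.   ]), 10.15, 16.46754552781104)
```

Centred now, with no side load. Pushing the bolt.

Call:
carry_out:
  grip: [0.015,0.015,0.015,0.015,0.015,0.015,0.015,0.015,0.015,0.015]
  xyz:
    - [0,0.001,0]
    - [0,0.002,0]
    - [0,0.003,0]
    - [0,0.004,0]
    - [0,0.005,0]
    - [0,0.006,0]
    - [0,0.007,0]
    - [0,0.008,0]
    - [0,0.009,0]
    - [0,0.01,0]
  spin: [0,0,0,0,0,0,0,0,0,0]

```text
time: 11.15
ee_pos: [480.6, -80.2, 101.8]
tcp_rot: [0.081, 0.997, 0.0, -0.0]
contact_force: [-1.0, -1.8, -0.3]
width: 16.1
finger_force: 19.5
```

Call:
carry_out:
  grip: [0.015,0.015,0.015,0.015,0.015,0.015]
  xyz:
    - [0,0.001,0]
    - [0,0.002,0]
    - [0,0.003,0]
    - [0,0.004,0]
    - [0,0.005,0]
    - [0,0.006,0]
  spin: [0,0,0,0,0,0]

```text
time: 11.75
ee_pos: [481.6, -74.3, 101.8]
tcp_rot: [0.081, 0.997, 0.0, 0.0]
contact_force: [0.0, -3.0, -1.2]
width: 16.1
finger_force: 19.5
```

Run:
```python
from rig import robot
from h import *
print(case(robot.get_obs()))
```

```text
('case tcp', array([-87.8, -10.8, 101.8]), 'F', array([ 0.5, -2.9, -1.2]), 'yaw/w', array([-0.987,  0.161, -0.   ]), 11.75, 16.081299341560204)
```

Call:
carry_out:
  grip: [0.015,0.015,0.015,0.015]
  xyz:
    - [0,0.001,0]
    - [0,0.002,0]
    - [0,0.003,0]
    - [0,0.004,0]
  spin: [0,0,0,0]

```text
time: 12.15
ee_pos: [482.2, -70.4, 101.8]
tcp_rot: [0.081, 0.997, -0.0, 0.0]
contact_force: [-1.0, -3.0, -1.8]
width: 15.9
finger_force: 19.5
```

Call:
carry_out:
  grip: [0.015,0.015,0.015,0.015]
  xyz:
    - [0,0.001,0]
    - [0,0.002,0]
    - [0,0.003,0]
    - [0,0.004,0]
  spin: [0,0,0,0]

```text
time: 12.55
ee_pos: [482.7, -67.4, 101.9]
tcp_rot: [0.08, 0.997, -0.001, -0.0]
contact_force: [-1.6, -8.6, -2.4]
width: 16.1
finger_force: 19.7
```

Run:
```python
from rig import robot
from h import *
print(case(robot.get_obs()))
```

```text
('case tcp', array([-87.8,  -3.8, 101.9]), 'F', array([-0.2, -8.8, -2.4]), 'yaw/w', array([-0.987,  0.16 , -0.   ]), 12.55, 16.073694813252384)
```

Call:
carry_out:
  grip: [0.015,0.015]
  xyz:
    - [0,0.001,0]
    - [0,0.002,0]
  spin: [0,0]

```text
time: 12.75
ee_pos: [483.0, -66.1, 101.9]
tcp_rot: [0.08, 0.997, -0.002, -0.0]
contact_force: [-2.8, -12.2, -2.9]
width: 16.5
finger_force: 19.8
```

Call:
carry_out:
  grip: [0.015,0.015]
  xyz:
    - [0,0.001,0]
    - [0,0.001,0]
  spin: [0,0]

```text
time: 12.95
ee_pos: [483.1, -65.2, 101.9]
tcp_rot: [0.08, 0.997, -0.002, -0.0]
contact_force: [-2.9, -10.6, -2.7]
width: 16.2
finger_force: 19.8
```

Call:
carry_out:
  grip: [0.015,0.015]
  xyz:
    - [0,0.0005,0]
    - [0,0.001,0]
  spin: [0,0]

```text
time: 13.15
ee_pos: [483.3, -64.5, 101.9]
tcp_rot: [0.08, 0.997, -0.002, -0.0]
contact_force: [-2.9, -11.3, -3.0]
width: 16.1
finger_force: 19.8
```

Call:
carry_out:
  grip: [0.015,0.015]
  xyz:
    - [0,0.0005,0]
    - [0,0.001,0]
  spin: [0,0]

```text
time: 13.35
ee_pos: [483.4, -63.7, 101.9]
tcp_rot: [0.08, 0.997, -0.002, -0.0]
contact_force: [-2.5, -11.9, -3.7]
width: 16.0
finger_force: 19.9
```

Call:
carry_out:
  grip: [0.015,0.015]
  xyz:
    - [0,0.0005,0]
    - [0,0.001,0]
  spin: [0,0]

```text
time: 13.55
ee_pos: [483.5, -62.9, 101.9]
tcp_rot: [0.08, 0.997, -0.002, -0.0]
contact_force: [-3.7, -13.7, -3.2]
width: 15.9
finger_force: 20.0
```

Call:
carry_out:
  grip: [0.015,0.015]
  xyz:
    - [0,0.0005,0]
    - [0,0.0005,0]
  spin: [0,0]

```text
time: 13.75
ee_pos: [483.6, -62.3, 101.9]
tcp_rot: [0.08, 0.997, -0.002, -0.0]
contact_force: [-3.1, -11.8, -3.4]
width: 16.4
finger_force: 19.9
```

Call:
carry_out:
  grip: [0.015,0.015]
  xyz:
    - [0,0.0005,0]
    - [0,0.0005,0]
  spin: [0,0]

```text
time: 13.95
ee_pos: [483.7, -61.8, 101.9]
tcp_rot: [0.08, 0.997, -0.002, -0.0]
contact_force: [-2.5, -12.8, -2.5]
width: 16.2
finger_force: 19.9
```

The force holds near 12 N while the tool moves, so I'll check that the bolt is really moving.

Run:
```python
from rig import robot,cams
from h import *
import cv2
o=robot.get_obs();print(case(o))
c=cams.read_camera("wrist")
a=cv2.resize(c["pixels"][150:260,170:420,::-1],(750,330),interpolation=cv2.INTER_CUBIC)
b=cv2.resize(cams.read_camera("scene")["pixels"][160:225,205:305,::-1],(400,260),interpolation=cv2.INTER_CUBIC)
a=np.vstack([a,np.pad(b,((0,0),(0,350),(0,0)))])
cv2.imwrite("pics/w2.png",a)
for y in (-27,0,3,5,7): print(y,((proj(c,W([(-86,y,102)],V))-[170,150])*3).round())
print("keeper mouth",((proj(c,W([(-86,52,65)],V))-[170,150])*3).round())
```

```text
('case tcp', array([-87.7,   1.9, 101.9]), 'F', array([ -0.4, -13. ,  -2.5]), 'yaw/w', array([-0.987,  0.16 ,  0.   ]), 13.95, 16.188145176213286)
-27 [[ 64. 361.]]
0 [[236. 362.]]
3 [[255. 362.]]
5 [[268. 362.]]
7 [[281. 362.]]
keeper mouth [[507. 254.]]
```

View pics/w2.png

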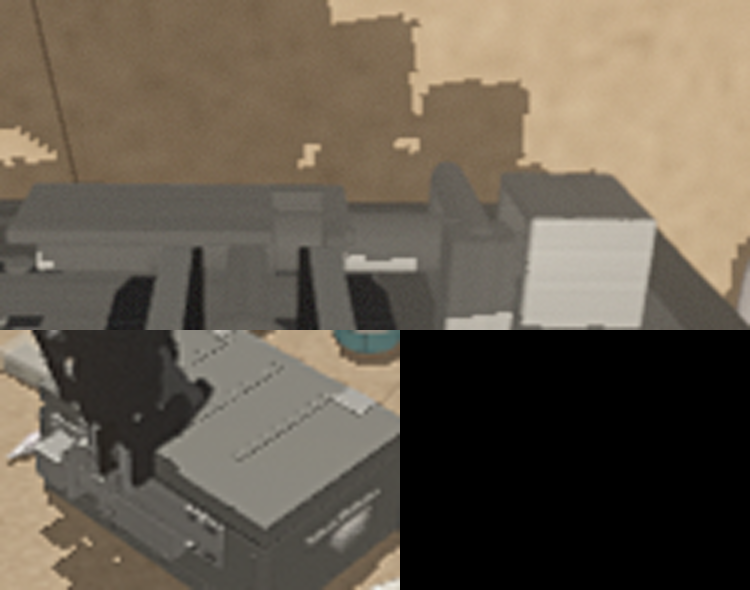

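The stem sits between the pads at about (252,285) and has moved with them. The guide's notch shows ahead at about (298,215), roughly 8–14 mm further on. I'll go on in small steps.

Call:
carry_out:
  grip: [0.015,0.015,0.015]
  xyz:
    - [0,0.0005,0]
    - [0,0.001,0]
    - [0,0.0015,0]
  spin: [0,0,0]

```text
time: 14.35
ee_pos: [484.1, -59.0, 101.9]
tcp_rot: [0.081, 0.997, -0.001, -0.0]
contact_force: [-0.4, -6.9, -2.6]
width: 16.1
finger_force: 20.1
```

Call:
carry_out:
  grip: [0.015,0.015,0.015]
  xyz:
    - [0,0.0005,0]
    - [0,0.001,0]
    - [0,0.0015,0]
  spin: [0,0,0]

```text
time: 14.65
ee_pos: [484.3, -58.1, 101.9]
tcp_rot: [0.08, 0.997, -0.002, -0.0]
contact_force: [-2.0, -9.9, -2.1]
width: 16.6
finger_force: 20.2
```

Call:
carry_out:
  grip: [0.015,0.015]
  xyz:
    - [0,0.0005,0]
    - [0,0.0005,0]
  spin: [0,0]

```text
time: 14.85
ee_pos: [484.4, -57.7, 101.9]
tcp_rot: [0.08, 0.997, -0.002, -0.0]
contact_force: [-2.0, -10.5, -2.8]
width: 15.9
finger_force: 20.2
```

Call:
carry_out:
  grip: [0.015,0.015]
  xyz:
    - [0,0.0005,0]
    - [0,0.0005,0]
  spin: [0,0]

```text
time: 15.05
ee_pos: [484.5, -57.2, 101.9]
tcp_rot: [0.08, 0.997, -0.002, -0.0]
contact_force: [-2.3, -9.2, -2.0]
width: 16.2
finger_force: 20.2
```

Still moving at steady drag.

Call:
carry_out:
  grip: [0.015,0.015]
  xyz:
    - [0,0.0005,0]
    - [0,0.001,0]
  spin: [0,0]

```text
time: 15.25
ee_pos: [484.6, -56.4, 101.9]
tcp_rot: [0.08, 0.997, -0.002, -0.0]
contact_force: [-1.5, -10.2, -2.4]
width: 16.2
finger_force: 20.2
```

Call:
carry_out:
  grip: [0.015,0.015]
  xyz:
    - [0,0.0005,0]
    - [0,0.001,0]
  spin: [0,0]

```text
time: 15.45
ee_pos: [484.8, -55.4, 101.9]
tcp_rot: [0.08, 0.997, -0.002, -0.0]
contact_force: [-2.4, -11.6, -2.5]
width: 16.1
finger_force: 20.2
```

Call:
carry_out:
  grip: [0.015,0.015]
  xyz:
    - [0,0.0005,0]
    - [0,0.001,0]
  spin: [0,0]

```text
time: 15.65
ee_pos: [484.9, -54.4, 101.9]
tcp_rot: [0.08, 0.997, -0.002, -0.0]
contact_force: [-3.6, -11.3, -2.8]
width: 16.5
finger_force: 20.3
```

Call:
carry_out:
  grip: [0.015,0.015]
  xyz:
    - [0,0.0005,0]
    - [0,0.0005,0]
  spin: [0,0]

```text
time: 15.85
ee_pos: [485.1, -53.8, 101.9]
tcp_rot: [0.08, 0.997, -0.002, -0.0]
contact_force: [-2.6, -10.3, -3.4]
width: 15.8
finger_force: 20.2
```

Call:
carry_out:
  grip: [0.015,0.015]
  xyz:
    - [0,0.0005,0]
    - [0,0.0005,0]
  spin: [0,0]

```text
time: 16.05
ee_pos: [485.1, -53.3, 101.9]
tcp_rot: [0.08, 0.997, -0.002, -0.0]
contact_force: [-2.8, -9.9, -3.3]
width: 16.2
finger_force: 20.2
```

Call:
carry_out:
  grip: [0.015,0.015]
  xyz:
    - [0,0.0005,0]
    - [0,0.001,0]
  spin: [0,0]

```text
time: 16.25
ee_pos: [485.3, -52.5, 101.9]
tcp_rot: [0.08, 0.997, -0.002, -0.0]
contact_force: [-1.7, -10.1, -3.3]
width: 15.9
finger_force: 20.2
```

Call:
carry_out:
  grip: [0.015,0.015]
  xyz:
    - [0,0.0005,0]
    - [0,0.0005,0]
  spin: [0,0]

```text
time: 16.45
ee_pos: [485.4, -51.7, 101.9]
tcp_rot: [0.08, 0.997, -0.002, -0.0]
contact_force: [-1.9, -9.6, -2.5]
width: 15.8
finger_force: 20.2
```

Call:
carry_out:
  grip: [0.015,0.015]
  xyz:
    - [0,0.0005,0]
    - [0,0.0005,0]
  spin: [0,0]

```text
time: 16.65
ee_pos: [485.4, -51.5, 101.9]
tcp_rot: [0.08, 0.997, -0.002, -0.0]
contact_force: [-2.5, -11.3, -2.9]
width: 15.8
finger_force: 20.3
```

Call:
carry_out:
  grip: [0.015,0.015]
  xyz:
    - [0,0.0005,0]
    - [0,0.0005,0]
  spin: [0,0]

```text
time: 16.85
ee_pos: [485.5, -51.4, 101.9]
tcp_rot: [0.08, 0.997, -0.002, -0.0]
contact_force: [-3.9, -12.7, -3.3]
width: 15.8
finger_force: 20.4
```

Call:
carry_out:
  grip: [0.015,0.015]
  xyz:
    - [0,0.0005,0]
    - [0,0.0005,0]
  spin: [0,0]

```text
time: 17.05
ee_pos: [485.5, -51.3, 101.9]
tcp_rot: [0.08, 0.997, -0.003, -0.0]
contact_force: [-3.4, -13.6, -3.2]
width: 16.3
finger_force: 20.5
```

Call:
carry_out:
  grip: [0.015,0.015,0.015]
  xyz:
    - [0,0.0005,0]
    - [0,0.0005,0]
    - [0,0.0005,0]
  spin: [0,0,0]

```text
time: 17.35
ee_pos: [485.5, -51.2, 101.9]
tcp_rot: [0.08, 0.997, -0.003, -0.0]
contact_force: [-4.0, -15.8, -2.9]
width: 16.0
finger_force: 20.6
```

Run:
```python
from rig import robot
from h import *
o=robot.get_obs();print(case(o),o["torque"])
```

```text
('case tcp', array([-87.7,  12.7, 101.9]), 'F', array([ -1.4, -16.2,  -2.9]), 'yaw/w', array([-0.987,  0.16 , -0.   ]), 17.35, 15.966737760584312) [-2.4721421   0.61271249 -0.05521883]
```

The stop is reached: the last 1.5 mm of command moved the tool only 0.3 mm and the force rose to 16 N. The knob is at case y 12.7, so the bolt is at about 43 mm. I'll ease the push and then try the turn.

Call:
carry_out:
  grip: [0.015,0.015,0.015,0.015]
  xyz:
    - [0,-0.001,0]
    - [0,-0.002,0]
    - [0,-0.003,0]
    - [0,-0.003,0]
  spin: [0,0,0,0]

```text
time: 17.75
ee_pos: [485.3, -51.9, 101.9]
tcp_rot: [0.081, 0.997, -0.001, 0.0]
contact_force: [-0.7, -6.7, -2.6]
width: 16.2
finger_force: 20.1
```

Call:
carry_out:
  grip: [0.015,0.015,0.015,0.015,0.015,0.015]
  xyz:
    - [0.002,0,0]
    - [0.0045,0,0.0002]
    - [0.007,0,0.0005]
    - [0.009,0,0.0009]
    - [0.0115,0,0.0014]
    - [0.0135,0,0.002]
  spin: [0,0,0,0,0,0]

```text
time: 18.35
ee_pos: [473.5, -50.0, 100.8]
tcp_rot: [0.081, 0.997, -0.001, 0.002]
contact_force: [1.3, -6.2, -0.2]
width: 16.3
finger_force: 20.2
```

Run:
```python
from rig import robot
from h import *
o=robot.get_obs();print(case(o))
```

```text
('case tcp', array([-99.7,  11.9, 100.8]), 'F', array([ 2.3, -6. , -0.2]), 'yaw/w', array([-0.987,  0.161, -0.004]), 18.35, 16.34766496973934)
```

Call:
carry_out:
  grip: [0.015,0.015,0.015,0.015,0.015,0.015,0.015,0.015]
  xyz:
    - [0.003,0,0.001]
    - [0.005,0,0.0018]
    - [0.0065,0,0.0026]
    - [0.008,0,0.0035]
    - [0.0098,0,0.0043]
    - [0.0115,0,0.0053]
    - [0.013,0,0.0063]
    - [0.0158,0,0.0085]
  spin: [0,0,0,0,0,0,0,0]

```text
time: 19.15
ee_pos: [458.1, -47.4, 93.2]
tcp_rot: [0.081, 0.997, -0.001, 0.002]
contact_force: [-1.2, -5.5, 5.9]
width: 16.0
finger_force: 19.4
```

Run:
```python
from rig import robot,cams
from h import *
import cv2
o=robot.get_obs();print(case(o))
c=cams.read_camera("wrist")
a=cv2.resize(c["pixels"][150:300,170:420,::-1],(750,450),interpolation=cv2.INTER_CUBIC)
cv2.imwrite("pics/w3.png",a)
```

```text
('case tcp', array([-115.3,   11.9,   93.2]), 'F', array([-0.3, -5.6,  5.9]), 'yaw/w', array([-0.987,  0.161, -0.004]), 19.15, 15.968633991467435)
```

View pics/w3.png

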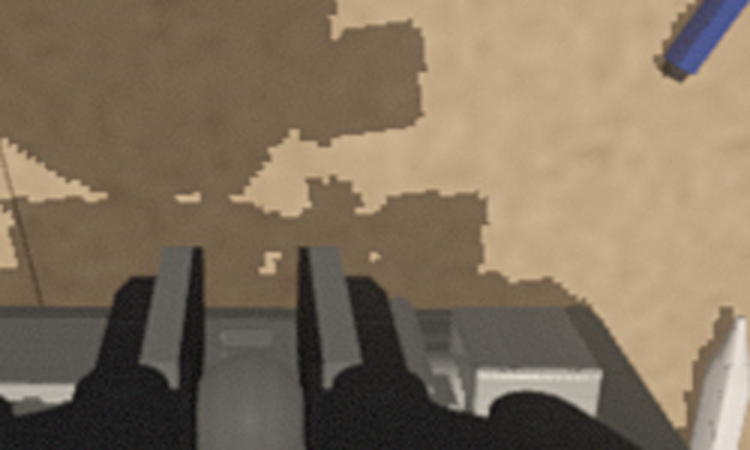

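The ball is still between the pads, at about (252,400). I'll estimate its angle from this.

Run:
```python
from rig import cams
from h import *
c=cams.read_camera("wrist")
for a in (0,.2,.3,.4,.5,.6,.7,.8): print(a,((proj(c,W([(-86-46*np.sin(a),12.4,56+46*np.cos(a))],V))-[170,150])*3).round())
```

```text
0 [[251. 552.]]
0.2 [[251. 500.]]
0.3 [[251. 472.]]
0.4 [[251. 442.]]
0.5 [[251. 411.]]
0.6 [[251. 380.]]
0.7 [[251. 350.]]
0.8 [[251. 321.]]
```

The handle is at about 0.52 rad, so the knob has slipped back some 5 mm in the pads. I'll regrip centred with more grip and no side load.

Call:
carry_out:
  grip: [0.026,0.026,0.026,0.026,0.026,0.02,0.012,0.012,0.012,0.012]
  xyz:
    - [0,-0.001,0]
    - [0,-0.002,0]
    - [-0.003,-0.002,-0.001]
    - [-0.0055,-0.002,-0.002]
    - [-0.0055,-0.002,-0.002]
    - [-0.0055,-0.002,-0.002]
    - [-0.0055,-0.002,-0.002]
    - [-0.0055,-0.002,-0.002]
    - [-0.0055,-0.002,-0.002]
    - [-0.0055,-0.002,-0.002]
  spin: [0,0,0,0,0,0,0,0,0,0]
  force: 45

```text
time: 20.25
ee_pos: [461.5, -49.1, 93.4]
tcp_rot: [0.081, 0.997, 0.0, -0.0]
contact_force: [-0.1, 3.3, 2.1]
width: 15.0
finger_force: 43.8
```

Run:
```python
from rig import robot,cams
from h import *
o=robot.get_obs();print(case(o))
```

```text
('case tcp', array([-111.8,   10.9,   93.4]), 'F', array([-0.6,  3.3,  2.1]), 'yaw/w', array([-0.987,  0.161,  0.   ]), 20.25, 15.027749147206423)
```

Call:
carry_out:
  grip: [0.012,0.012,0.012,0.012,0.012,0.012,0.012]
  xyz:
    - [0,0.001,0]
    - [0.0016,0.001,0.0009]
    - [0.0031,0.001,0.0019]
    - [0.0049,0.001,0.0033]
    - [0.0067,0.001,0.0047]
    - [0.0084,0.001,0.0063]
    - [0.01,0.001,0.0079]
  spin: [0,0,0,0,0,0,0]

```text
time: 20.95
ee_pos: [453.1, -47.4, 86.5]
tcp_rot: [0.081, 0.997, -0.001, 0.002]
contact_force: [1.0, -0.7, 6.3]
width: 15.3
finger_force: 44.6
```

Run:
```python
from rig import robot,cams
from h import *
o=robot.get_obs();print(case(o))
import cv2
c=cams.read_camera("wrist")
a=cv2.resize(c["pixels"][150:300,170:420,::-1],(750,450),interpolation=cv2.INTER_CUBIC)
cv2.imwrite("pics/w4.png",a)
for a in (.4,.5,.6,.7,.8,.9): print(a,((proj(c,W([(-86-46*np.sin(a),12.4,56+46*np.cos(a))],V))-[170,150])*3).round())
```

```text
('case tcp', array([-120.3,   11.1,   86.5]), 'F', array([ 1.1, -0.5,  6.3]), 'yaw/w', array([-0.987,  0.161, -0.004]), 20.95, 15.283771898058768)
0.4 [[257. 491.]]
0.5 [[257. 459.]]
0.6 [[257. 427.]]
0.7 [[257. 395.]]
0.8 [[257. 365.]]
0.9 [[257. 335.]]
```

View pics/w4.png

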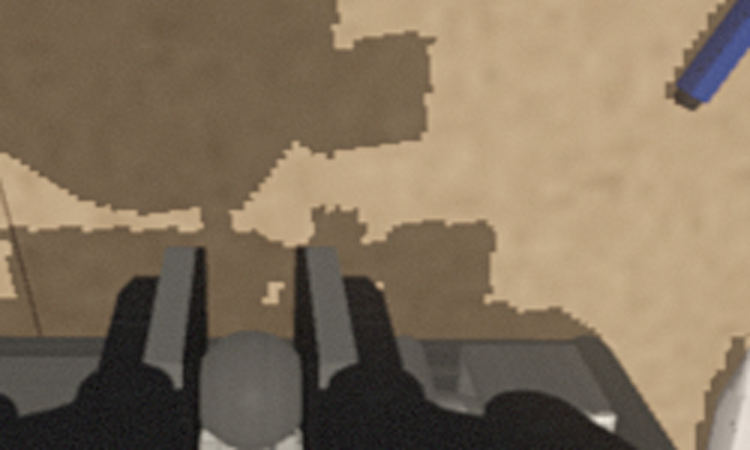

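The knob is at about (250,390), so the handle is at about 0.72 rad, turned down through the notch. Continuing along the arc.

Call:
carry_out:
  grip: [0.012,0.012,0.012,0.012,0.012,0.012,0.012]
  xyz:
    - [0.0017,0,0.001]
    - [0.0035,0,0.0025]
    - [0.005,0,0.0042]
    - [0.0065,0,0.006]
    - [0.0078,0,0.008]
    - [0.009,0,0.01]
    - [0.0101,0,0.012]
  spin: [0,0,0,0,0,0,0]

```text
time: 21.7
ee_pos: [441.7, -45.0, 73.2]
tcp_rot: [0.081, 0.997, 0.0, -0.0]
contact_force: [-0.5, -0.4, 0.2]
width: 12.0
finger_force: 0.0
```

Run:
```python
from rig import robot,cams
from h import *
o=robot.get_obs();print(case(o))
```

```text
('case tcp', array([-131.9,   11.7,   73.2]), 'F', array([-0.4, -0.4,  0.2]), 'yaw/w', array([-0.987,  0.161,  0.   ]), 21.7, 11.967676260097814)
```

The ball slipped out of the pads. I'll back off forward and up, then measure the knob.

Call:
carry_out:
  grip: [0.012,0.0,0.0,0.0,0.0,0.0]
  xyz:
    - [0.006,0,0]
    - [0.01,0,0]
    - [0.01,0,-0.025]
    - [0.01,0,-0.05]
    - [0.01,0,-0.06]
    - [0.01,0,-0.06]
  spin: [0,0,0,0,0,0]

```text
time: 22.3
ee_pos: [433.0, -43.9, 134.9]
tcp_rot: [0.081, 0.997, -0.001, 0.002]
contact_force: [1.0, -0.0, 0.1]
width: -0.0
finger_force: 0.0
```

Call:
carry_out:
  grip: [0,0,0,0]
  xyz:
    - [-0.04,0,0]
    - [-0.07,0,0]
    - [-0.07,0,0]
    - [-0.07,0,0]
  spin: [0,0,0,0]

```text
time: 22.7
ee_pos: [500.1, -54.4, 131.7]
tcp_rot: [0.081, 0.997, 0.0, -0.002]
contact_force: [0.2, 0.0, -0.6]
width: 0.1
finger_force: 0.0
```

Run:
```python
from rig import robot,cams
from h import *
import cv2
o=robot.get_obs();print(case(o))
c=cams.read_camera("wrist")
A=c["pixels"][:,:,::-1]
for a in np.arange(.5,1.61,.1):
    print(round(a,1),(proj(c,W([(-86-46*np.sin(a),12.4,56+46*np.cos(a))],V))).round(1))
cv2.imwrite("pics/w5.png",cv2.resize(A[60:210,160:360],(800,600),interpolation=cv2.INTER_CUBIC))
```

```text
('case tcp', array([-72.8,  11.8, 131.7]), 'F', array([ 0.2,  0. , -0.6]), 'yaw/w', array([-0.987,  0.16 ,  0.003]), 22.7, 0.08991046469033473)
0.5 [[253.9 174.4]]
0.6 [[253.9 166.3]]
0.7 [[253.9 158.6]]
0.8 [[253.9 151.4]]
0.9 [[253.9 144.9]]
1.0 [[253.8 139.1]]
1.1 [[253.8 134. ]]
1.2 [[253.8 129.8]]
1.3 [[253.8 126.4]]
1.4 [[253.8 123.9]]
1.5 [[253.7 122.1]]
1.6 [[253.7 121.2]]
```

View pics/w5.png

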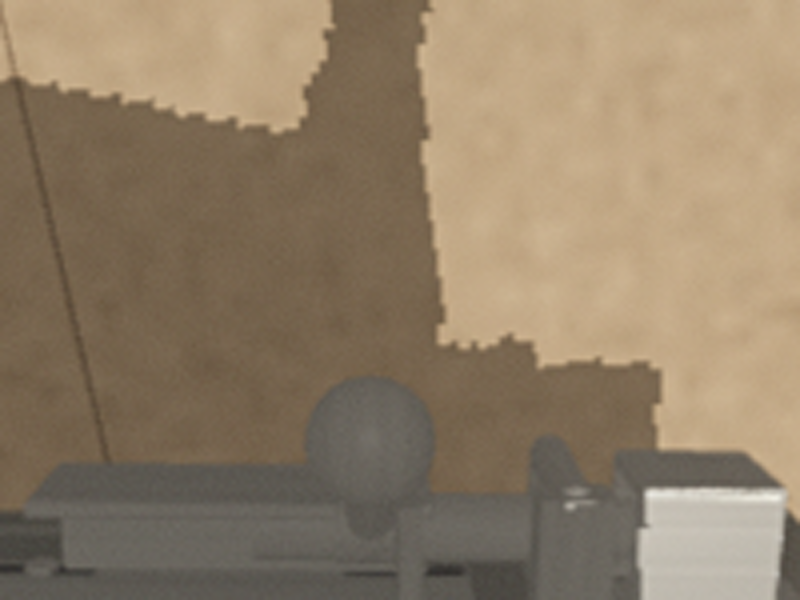

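The knob is at crop (371,440), which puts the handle at about 0.55 rad; the bolt is still at y of about 12, home and in the notch. Now I'll draw it forward with closed fingertips from behind, as advised. First the fingers go down behind it.

Call:
carry_out:
  grip: [0,0,0,0,0]
  xyz:
    - [0.012,0,0.005]
    - [0.012,0,0.012]
    - [0.012,0,0.018]
    - [0.012,0,0.023]
    - [0.012,0,0.023]
  spin: [0,0,0,0,0]

```text
time: 23.25
ee_pos: [488.6, -52.6, 109.4]
tcp_rot: [0.081, 0.997, 0.0, -0.001]
contact_force: [0.1, 0.3, -0.9]
width: -0.1
finger_force: 0.0
```

Run:
```python
from rig import robot,cams
from h import *
o=robot.get_obs();print(case(o))
```

```text
('case tcp', array([-84.4,  11.7, 109.4]), 'F', array([ 0.1,  0.3, -0.9]), 'yaw/w', array([-0.987,  0.161,  0.002]), 23.25, -0.07332256529005624)
```

Call:
carry_out:
  grip: [0,0,0,0,0,0,0]
  xyz:
    - [0.002,0,0]
    - [0.004,0,0]
    - [0.006,0,0.0005]
    - [0.008,0,0.0018]
    - [0.01,0,0.0032]
    - [0.012,0,0.0048]
    - [0.0138,0,0.0065]
  spin: [0,0,0,0,0,0,0]

```text
time: 23.95
ee_pos: [475.5, -50.6, 103.9]
tcp_rot: [0.081, 0.997, -0.0, 0.0]
contact_force: [0.4, -0.7, 0.6]
width: 0.3
finger_force: 0.4
```

Run:
```python
from rig import robot,cams
from h import *
o=robot.get_obs();print(case(o))
```

```text
('case tcp', array([-97.6,  11.6, 103.9]), 'F', array([ 0.5, -0.6,  0.6]), 'yaw/w', array([-0.987,  0.161, -0.   ]), 23.95, 0.29933591645158386)
```

Call:
carry_out:
  grip: [0,0,0,0,0,0,0]
  xyz:
    - [0.0015,0,0.001]
    - [0.003,0,0.0025]
    - [0.0045,0,0.0045]
    - [0.006,0,0.0063]
    - [0.0075,0,0.0082]
    - [0.0088,0,0.0102]
    - [0.01,0,0.012]
  spin: [0,0,0,0,0,0,0]

```text
time: 24.65
ee_pos: [465.5, -48.9, 91.7]
tcp_rot: [0.081, 0.997, 0.0, -0.0]
contact_force: [1.3, 0.4, 0.8]
width: 0.0
finger_force: 0.5
```

Run:
```python
from rig import robot,cams
from h import *
o=robot.get_obs();print(case(o))
c=cams.read_camera("wrist")
g=cv2=__import__("cv2")
g=cv2.cvtColor(c["pixels"],cv2.COLOR_RGB2GRAY)
print(cv2.HoughCircles(g[60:300,200:310],cv2.HOUGH_GRADIENT,1,20,param1=60,param2=12,minRadius=11,maxRadius=24))
for a in (.6,.8,1.,1.1,1.2,1.3): print(a,(proj(c,W([(-86-46*np.sin(a),12.4,56+46*np.cos(a))],V))-[200,60]).round(1))
```

```text
('case tcp', array([-107.8,   11.6,   91.7]), 'F', array([1.3, 0.6, 0.8]), 'yaw/w', array([-0.987,  0.161,  0.   ]), 24.65, 0.0041837246123191734)
[[[ 52.5 155.5  17.2]
  [ 13.5 199.5  12.5]
  [ 92.5 207.5  14.3]]]
0.6 [[ 54.5 202. ]]
0.8 [[ 54.4 182.1]]
1.0 [[ 54.4 164.4]]
1.1 [[ 54.4 156.7]]
1.2 [[ 54.3 150. ]]
1.3 [[ 54.3 144.1]]
```

The handle is at about 1.1 rad. Next I'll lift, move over the knob and push it down.

Call:
carry_out:
  grip: [0,0,0,0,0,0,0]
  xyz:
    - [-0.001,0,-0.01]
    - [-0.001,0,-0.02]
    - [0.012,0,-0.02]
    - [0.024,0,-0.02]
    - [0.024,0,-0.012]
    - [0.024,0,-0.006]
    - [0.024,0,-0.004]
  spin: [0,0,0,0,0,0,0]

```text
time: 25.4
ee_pos: [441.8, -45.1, 95.2]
tcp_rot: [0.081, 0.997, 0.0, -0.001]
contact_force: [-1.2, -0.3, 1.0]
width: -0.2
finger_force: 0.8
```

Call:
carry_out:
  grip: [0,0,0,0,0,0,0]
  xyz:
    - [0,0,0.0015]
    - [0,0,0.003]
    - [0,0,0.0045]
    - [0,0,0.006]
    - [0,0,0.0075]
    - [0,0,0.009]
    - [0,0,0.01]
  spin: [0,0,0,0,0,0,0]

```text
time: 26.1
ee_pos: [442.0, -45.1, 85.8]
tcp_rot: [0.081, 0.997, 0.0, -0.0]
contact_force: [-1.2, -0.1, 1.9]
width: 0.1
finger_force: 0.6
```

Call:
carry_out:
  grip: [0,0,0,0]
  xyz:
    - [0,0,0.001]
    - [0,0,0.002]
    - [0,0,0.003]
    - [0,0,0.003]
  spin: [0,0,0,0]

```text
time: 26.5
ee_pos: [442.0, -45.2, 82.8]
tcp_rot: [0.081, 0.997, 0.0, 0.0]
contact_force: [-0.7, 0.5, -0.3]
width: 0.1
finger_force: 0.2
```

Call:
carry_out:
  grip: [0,0,0]
  xyz:
    - [0,0,0.0005]
    - [0,0,0.001]
    - [0,0,0.001]
  spin: [0,0,0]

```text
time: 26.8
ee_pos: [442.0, -45.1, 81.9]
tcp_rot: [0.081, 0.997, 0.0, 0.0]
contact_force: [-0.1, -0.4, 0.8]
width: 0.1
finger_force: 0.3
```

Call:
carry_out:
  grip: [0,0,0]
  xyz:
    - [0,0,0.0005]
    - [0,0,0.001]
    - [0,0,0.001]
  spin: [0,0,0]

```text
time: 27.1
ee_pos: [442.0, -45.1, 80.8]
tcp_rot: [0.081, 0.997, -0.0, -0.0]
contact_force: [-0.3, 0.6, -0.3]
width: 0.0
finger_force: 0.3
```

Call:
carry_out:
  grip: [0,0,0]
  xyz:
    - [0,0,0.0005]
    - [0,0,0.001]
    - [0,0,0.001]
  spin: [0,0,0]

```text
time: 27.4
ee_pos: [442.1, -45.2, 80.1]
tcp_rot: [0.081, 0.997, -0.0, -0.0]
contact_force: [-1.5, 0.4, 4.2]
width: -0.3
finger_force: 2.0
```

Call:
carry_out:
  grip: [0,0]
  xyz:
    - [0,0,0.0005]
    - [0,0,0.0005]
  spin: [0,0]

```text
time: 27.6
ee_pos: [442.1, -45.2, 79.8]
tcp_rot: [0.081, 0.997, -0.0, -0.0]
contact_force: [-2.9, 0.8, 5.4]
width: -0.4
finger_force: 3.3
```

Call:
carry_out:
  grip: [0,0,0,0,0,0,0]
  xyz:
    - [0,0,-0.02]
    - [0,0,-0.05]
    - [-0.02,0,-0.07]
    - [-0.05,0,-0.07]
    - [-0.06,0,-0.07]
    - [-0.06,0,-0.07]
    - [-0.06,0,-0.07]
  spin: [0,0,0,0,0,0,0]

```text
time: 28.3
ee_pos: [499.9, -54.3, 148.2]
tcp_rot: [0.08, 0.997, 0.0, -0.001]
contact_force: [-0.2, -0.6, 0.0]
width: -0.2
finger_force: 0.0
```

Run:
```python
from rig import robot,cams
from h import *
import cv2
o=robot.get_obs();print(case(o))
c=cams.read_camera("wrist")
g=cv2.cvtColor(c["pixels"],cv2.COLOR_RGB2GRAY)
P=[(a,proj(c,W([(-86-46*np.sin(a),12.4,56+46*np.cos(a))],V))[0]) for a in (.6,1.,1.2,1.3,1.4,1.5,1.6)]
for p in P: print(p[0],p[1].round(1))
x,y=P[-1][1].astype(int); ox,oy=max(x-40,0),max(y-40,0)
h=cv2.HoughCircles(g[oy:y+90,ox:x+40],cv2.HOUGH_GRADIENT,1,15,param1=60,param2=10,minRadius=9,maxRadius=24)
print(None if h is None else h[0]+[ox,oy,0])
for n in ("top",): 
    t=cams.read_camera(n); q=proj(t,W([lidpt((-70,-100,90),.009)],V)); print(q)
```

```text
('case tcp', array([-73. ,  11.9, 148.2]), 'F', array([-0.1, -0.6,  0. ]), 'yaw/w', array([-0.987,  0.16 ,  0.003]), 28.3, -0.2138977200390672)
0.6 [253.7 159.8]
1.0 [253.7 135. ]
1.2 [253.6 126.6]
1.3 [253.6 123.6]
1.4 [253.6 121.3]
1.5 [253.6 119.7]
1.6 [253.6 118.9]
[[269.5        186.5          9.39999962]
 [272.5        201.5          9.39999962]]
[[298.06868781 213.35150198]]
```

Run:
```python
from rig import cams
import cv2,numpy as np
p=cams.read_camera("wrist")["pixels"].astype(int)
s=p[:,:,0]-p[:,:,2]  # grey steel ~0, wood >0
for r in range(96,176,3): print(r,''.join('#' if s[r,x]<14 else '.' for x in range(225,320)))
```

```text
96 ...............................................................................................
99 ...............................................................................................
102 ...............................................................................................
105 ...............................................................................................
108 ...............................................................................................
111 .....................##........................................................................
114 ..................##.....#.....................................................................
117 .................##...#...#...........#........................................................
120 ................###..#..#..#.##................................................................
123 ................######..#.#....................................................................
126 .................##.##.#....##.......#.........................................................
12
[... 897 characters left out ...]

156 .......................#########...............................................................
159 .......................#####.###...............................................................
162 .......................#########...............................................................
165 .......................#######.#...................................##.##.......................
168 .......................#########.................................######..#............##.#...#.
171 #######################.################.........................######.###...........#.#......
174 #########################################........................#####.##.##.........#######...
```

The handle lies level: the ball is at about (252,121), matching 1.5–1.6 rad, and the stem runs straight into the guide. It was also felt to stop at about 1.6 rad. The tool is clear of everything, so I'll hand the job in.

```bash
python3 -c "
from rig import robot
print(robot.finish_job())"
```

```text
the job is handed in; nothing more can be done
None
```

I lowered the lid onto its seal, pushed the bolt until I felt its stop (about 43 mm, peak push about 16 N), turned the handle down to about 1.6 rad in its notch, and handed the job in at about 28 s with the arm clear; the pinch on the knob slipped partway, so I drew it down with closed fingertips, and I did not re-check the items around the case afterwards.

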